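# Close the air-cleaning box and hold its air slide at the mark

### The arm

A 6-joint arm with a two-finger parallel gripper is mounted at the origin on the work surface. World frame = base frame: x ahead of the robot, y to its left, z up, the work surface at z = 0. Lengths are in m, angles in rad, forces in N, time in s.
With the tool pointing down it reaches from about 0.3 to 0.95 m from the base axis. Payload 3.1 kg.
Tool frame: the origin (TCP) lies midway between the tips of the shut fingers; the grasp point (between the pads) lies 19 mm behind it; x points along the fingers, y is the direction in which the jaws open and shut, and the axes are right-handed (so a half turn about x gives the same grasp; the last joint's range is limited). The gripper opens to 85 mm and grips with 20 to 120 N. Pads are 22 mm wide; open, the fingers measure 114 mm over their backs; the gripper's body (76 mm by 85 mm) begins 54 mm behind the grasp point. The pads swing forward as they close: fully open they stand 13 mm farther back than shut.
Start: joints at [1.118, 0.308, 1.634, -0, 1.2, -0.07], TCP at [0.233, 0.58, 0.231] pointing down, gripper open.
Joint ranges: [-3.06, 3.06], [-0.79, 1.96], [0.05, 2.63], [-1.19, 4.34], [0.05, 2.64], [-2.94, 2.94]. Speed limits (rad/s): [2.79, 2.79, 3.14, 3.14, 3.14, 3.14].

### API

Orientations are given as [roll, pitch, yaw] about the fixed x, y, z axes, in that order (R = Rz(yaw) Ry(pitch) Rx(roll)).
In Python, from bench import env gives the robot as it stands.
- The arm moves only by the tool servo_tool, never from a script. Its argument "plan" is text: rows parted by semicolons, each of 7 numbers parted by spaces: the shift along the world's x, y, z in m, then the turn, a rotation vector about the world's x, y, z in rad, then the opening, from 0 (shut) to 1 (fully open). In form: tx ty tz rx ry rz grip; .... A call has 1 to 10 rows; each row shifts and turns the commanded pose from where the row before left it; what a row does not reach is not made up. A row lasts 1/12 s, in which the tool goes at most 41.7 mm and 7.16 degrees, less where a joint would pass 70% of its speed; a pose out of reach is approached as far as the arm can. A call is refused whole if a number of a shift passes 0.0417 or a number of a turn 0.125, either way. A call with a gripper value outside its range is refused whole. The fingers move at their own pace and stop on an object; "squeeze" is the grip in N (left out, the last holds). Time passes only in rows, so rows that do not move let the fingers close. It gives the time, the measured TCP pose, the force and the opening at its end, in the units of the state.
- env.state(): the state, without advancing time (a new reading comes with each control period).
- env.read_camera(name): name is "scene" or "top" or "wrist"; returns a dict with "color" (400x640x3 uint8, red, green, blue), "z_map" (400x640 float32, m along the optical axis (not along the pixel's ray), 0 where there is no reading), "K" (3x3 intrinsics, pixels), "rvec" (rotation vector, rad) and "tvec" (3), from world to camera coordinates, as OpenCV has them; the wrist camera has in their place "mount" (4x4, takes a point from camera to tool coordinates, whose origin is the TCP and whose axes are the tool frame's). Camera axes: x right, y down, z forward; pixel columns grow to the right and rows downward; lengths in m; the calibration is good to about 2 mm. A picture is of the moment at which its call begins: read the wrist's pose just before it.
- env.hand_in(): hands the job in, once; it reports no verdict.
Trained networks look in the newest picture that a camera, given by its name, has taken for a name from the list of things; names that differ only in an ending like _2 or _b are one class to them, and where a whole thing is asked for, a point or a joint stands for the part that bears it (a point fixed in the world has none). Each returns a list of dicts, best first, with "p" (0 to 1); they miss things now and then, are a little off and sometimes report something else, mostly with a low value. They report only what shows in the picture. A call takes as long as a camera call. They do not tell look-alikes from the thing itself.
- env.trace(camera, query): "mask" (400x640 bool, what is visible of it) and "extent" ([left, top, right, bottom] in pixels, round what is visible of it).
The state is a dict: "clock": time; "qpos": joint angles; "joint_velocities": joint speeds; "effort": joint torques, N m; "tool_pos": TCP position; "eef_rot": TCP orientation; "wrist_force": force on the tool from outside, world axes, zero at the start; "ft_torque": the same for the moment, N m; "grip_width": finger opening in m.
Only numpy, scipy, OpenCV 4.12 (cv2) and the standard library are available. Lean on these libraries where they do the work, as an engineer would, in place of code of your own. Each camera call takes 0.05 s, during which the arm holds its last target.

### The job

A brass pommel is already lying in the air-cleaning box: put the loose lid on the box so that it sits fully down all round, and let go of it. Then pull the spring-return air slide out until its pointer is level with the index mark set on the scale, and keep it there: the program finishes while still holding the slide at the mark. Do not pull the slide while the box is open, leave the index where it is set, and do not disturb the other things on the bench.

Things in the scene. Friction and masses are not known exactly. Their poses are not given: they have to be found in the camera images.
- box_mouth (a point): Centre of the box's open top, level with its rim, 82 mm above the bench. Fixed grey box 140 (x) by 120 (y) by 70 mm high, walls 6 mm, inside 128 by 108 mm, on a 12 mm base plate; a brass pommel 35 mm high lies in it. x points opposite to the slide's pull, y from slide to box, z up. The slide's grip when home is at x -55, y -135 mm from here
- lid_handle (a point): Centre of the rib handle (70 long in x, 18 thick, 36 mm high) upright on the loose aluminium lid, 0.2 to 0.4 kg. Plate 140 (x) by 120 by 6 mm, its top 18 mm below this point; under it a 12 mm plug, 120 by 100 mm, smaller at its foot. Starts plug down on the bench, this point 36 mm up. Seated: this point 24 mm above box_mouth, x along the box's x (either way round), 4 mm play
- slide_grip (a point): Middle of the air slide's grip, 20 mm below its top, 80 mm above the bench. Upright black plate, 14 mm thick (x), 50 wide (y), from 25 to 100 mm above the bench, on a rod going back (+x) at 37 mm height into a grey housing 62 mm high, whose face is 73 mm behind the grip when home. Free above, in front and behind. Pulled along -x; axes as box_mouth
- slide_pointer (a point): Tip of the thin steel pointer that sticks out sideways (-y) from the grip to the scale, 43 mm in -y from the grip's middle, 53 mm above the bench. Moves with the slide
- index_mark (a point): Inner edge, mid-length, of the index: a dark steel clip 18 (x) by 22 by 10 mm with a pale line across its top, clamped on the aluminium scale bar that runs along x beside the slide; 53 mm above the bench. At the mark, slide_pointer coincides with this point
- air_slide (a joint): How far the slide is pulled out, m: 0 home (spring return), 0.09 at the end of travel. The spring pulls back with about 5 N at home and 13 N at 0.065
- index (a joint): Setting of the index on the same scale, m: the slide's pointer is level with it when joint air_slide has the same value. Set between 0.03 and 0.065 at the start, stiff, not to be moved
- tray: Bystander: open grey plastic parts tray 110 by 90 by 30 mm on the bench, origin under its centre. The lid lies on one side of the station, the tray on the other, either way
- tin: Bystander: closed tin, 68 mm across, 75 mm high, origin under its centre, on the far left of the bench
- wrench: Bystander: steel wrench 170 mm long lying flat on the far right of the bench, origin under its centre
There are look-alikes about, which are no part of the job. What is shaped like the part that bears lid_handle but black or turquoise is not meant.

How it is judged:
On the way, in this order (a step that is already met when the one before it is completed fails the run):
1. the lid sits fully down on the box and is let go (z of lid_handle in the frame of box_mouth between 0.021 and 0.027 m and horizontal distance between lid_handle and box_mouth below 0.008 m and angle between lid_handle's own z axis and vertical below 0.04 rad and angle between the x axis of lid_handle and the x axis of box_mouth, either way round below 0.12 rad and contact force between the fingers and lid below 0.3 N), for 0.2 s.
2. the slide's pointer is level with the index mark (x of slide_pointer in the frame of index_mark between -0.005 and 0.005 m), for 0.2 s.
At the end, for the whole second after the job is handed in: lid seated (height within 3 mm, 8 mm sideways, tilt under 0.04 rad, turned under 0.12 rad) and untouched; slide pointer within 5 mm of the index mark along the slide, the fingers holding it there against its spring (over 3 N) (all of step 2 and z of lid_handle in the frame of box_mouth between 0.021 and 0.027 m and horizontal distance between lid_handle and box_mouth below 0.008 m and angle between lid_handle's own z axis and vertical below 0.04 rad and angle between the x axis of lid_handle and the x axis of box_mouth, either way round below 0.12 rad and contact force between the fingers and air_slide above 3 N and contact force between the arm and lid below 0.5 N); the arm keeps its last pose, push and grip.
It fails at once if slide pulled more than 15 mm while the box is open (value of joint air_slide above 0.015 m and not (z of lid_handle in the frame of box_mouth between 0.021 and 0.027 m and horizontal distance between lid_handle and box_mouth below 0.008 m and angle between lid_handle's own z axis and vertical below 0.04 rad and angle between the x axis of lid_handle and the x axis of box_mouth, either way round below 0.12 rad)).
It fails at once if index shifted (distance of index_mark from where it was at the start of the episode above 0.004 m).
It fails at once if a bystander disturbed (distance of any of tray, tin, wrench from where it was at the start of the episode above 0.03 m).
It also fails if it takes over 48 s, if anything falls off the work surface, if the arm or the gripper's body presses on something with over 40 N, if the wrist force passes 120 N, or if a joint passes its speed limit or range.

## Working session

There is one attempt and no reset: what is moved stays moved. The work goes in short steps, Python scripts to look and compute and a tool call to move; the robot and the scene stay as the last step left them, time stands still between calls to the robot, and variables do not carry over. Pictures are saved under pics/ and viewed, and the job is handed in when it is done.

Besides the shell and the picture viewer there is one more tool, called after ">>>" in YAML: its name, and indented under it one key for each argument. servo_tool: Moves the arm, as the interface text tells. Its arguments: {"type":"object","properties":{"plan":{"type":"string"},"squeeze":{"type":"number"}},"required":["plan"]}

```bash
mkdir -p pics; ls
python3 - <<'E'
from bench import env
import cv2
s=env.state();print({k:s[k] for k in('clock','qpos','tool_pos','eef_rot','grip_width','wrist_force')})
for n in('scene','top','wrist'):
    c=env.read_camera(n);cv2.imwrite(f'pics/{n}0.png',c['color'][:,:,::-1])
    if n!='wrist': print(n,c['K'].tolist(),c['rvec'],c['tvec'])
    else: print(c['mount'])
E
```

```text
pics
{'clock': 0.0, 'qpos': array([ 1.11831177e+00,  3.08998766e-01,  1.63522582e+00,  1.06929542e-05,
        1.19970456e+00, -6.96959952e-02]), 'tool_pos': array([0.23309354, 0.57899863, 0.23003227]), 'eef_rot': array([-1.6447534 ,  1.56845981, -2.02754585]), 'grip_width': 0.08571043356595734, 'wrist_force': array([-0.07822527,  0.48166379,  0.71283647])}
scene [[415.7050853346032, 0.0, 319.9592667690314], [0.0, 415.7050853346032, 202.26856096535147], [0.0, 0.0, 1.0]] [ 2.09217727  1.67207912 -0.48457662] [-0.19740332 -0.36521226  1.57474007]
top [[445.9090545118214, 0.0, 316.34672121330783], [0.0, 445.9090545118214, 201.49693491191107], [0.0, 0.0, 1.0]] [ 2.14979612 -2.10919141  0.15405694] [0.07947905 0.5220671  1.38139416]
[[-8.16713125e-04 -3.15526147e-01  9.48916531e-01 -1.42386669e-01]
 [ 9.99999612e-01 -5.71960645e-04  6.70495505e-04 -6.96596730e-05]
 [ 3.31184048e-04  9.48916710e-01  3.15526492e-01 -8.23851271e-02]
 [ 0.00000000e+00  0.00000000e+00  0.00000000e+00  1.00000000e+00]]
```

View pics/scene0.png

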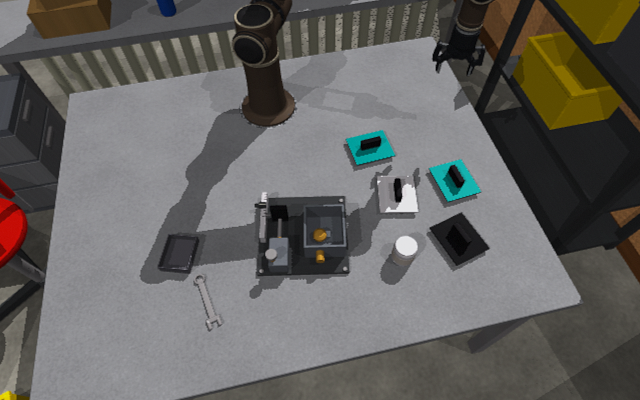

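View pics/top0.png

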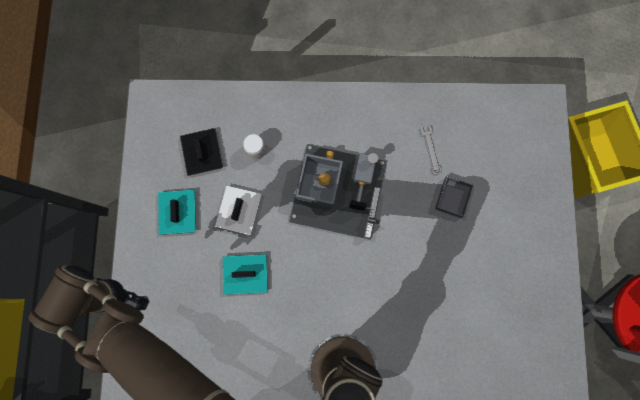

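View pics/wrist0.png

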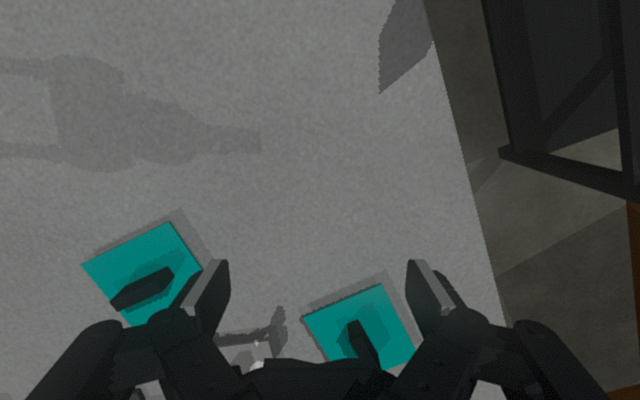

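```bash
cat > h.py <<'E'
from bench import env
import numpy as np, cv2
from scipy.spatial.transform import Rotation as R
def cloud(c):
    z=c['z_map'];K=c['K'];v,u=np.indices(z.shape)
    P=np.stack([(u-K[0,2])*z/K[0,0],(v-K[1,2])*z/K[1,1],z],-1)
    if 'mount' in c:
        s=c['s'];T=np.eye(4);T[:3,:3]=R.from_euler('xyz',s['eef_rot']).as_matrix();T[:3,3]=s['tool_pos']
        M=T@c['mount'];W=P@M[:3,:3].T+M[:3,3]
    else:
        Rm=cv2.Rodrigues(np.array(c['rvec'],float))[0];W=(P-c['tvec'])@Rm
    W[z==0]=np.nan
    return W
def cam(n):
    s=env.state();c=env.read_camera(n);c['s']=s;return c
E
python3 - <<'E'
from h import *
for n in('top','scene'):
    c=cam(n);W=cloud(c);np.savez(f'{n}.npz',W=W,col=c['color'])
    im=c['color'][:,:,::-1]
    if n=='top': cv2.imwrite('pics/topc.png',np.hstack([cv2.resize(im[170:250,200:280],None,fx=5,fy=5,interpolation=2),cv2.resize(im[140:240,290:390],(400,400),interpolation=2)]))
    else: cv2.imwrite('pics/scenec.png',cv2.resize(im[160:290,240:440],None,fx=4,fy=4,interpolation=2))
    for q in('lid_handle','slide_grip','index','slide_pointer','index_mark','air_slide','box_mouth','tray','tin','wrench'):
        try:
            for d in env.trace(n,q)[:4]:
                m=d['mask'];w=W[m];w=w[~np.isnan(w[:,0])]
                print(n,q,round(d['p'],2),d['extent'],m.sum(),np.median(w,0).round(3),np.percentile(w[:,2],95).round(3))
        except Exception as e: print(q,e)
E
```

```text
top lid_handle 0.97 [181.4, 131.0, 220.9, 175.9] 1464 [0.684 0.473 0.019] 0.053
top lid_handle 0.85 [221.4, 252.2, 266.3, 297.5] 1700 [0.287 0.311 0.018] 0.054
top lid_handle 0.62 [161.5, 190.6, 199.1, 231.1] 1573 [0.482 0.539 0.019] 0.053
top slide_grip 0.71 [370.5, 219.7, 378.1, 222.8] 43 [ 0.462 -0.089  0.06 ] 0.063
top slide_grip 0.67 [348.3, 182.2, 369.4, 210.4] 233 [ 0.511 -0.046  0.05 ] 0.103
top index 0.44 [370.1, 215.9, 378.2, 223.7] 44 [ 0.459 -0.092  0.059] 0.063
top slide_pointer 0.49 [347.6, 188.5, 366.7, 210.7] 168 [ 0.508 -0.045  0.076] 0.104
top index_mark 0.64 [368.9, 216.2, 379.1, 223.9] 63 [ 0.461 -0.089  0.059] 0.063
top air_slide 0.74 [350.1, 186.9, 366.3, 208.8] 187 [ 0.506 -0.045  0.07 ] 0.104
top box_mouth 0.76 [290.1, 141.1, 387.4, 238.0] 6643 [0.557 0.016 0.015] 0.082
top tray 0.85 [432.5, 179.3, 472.5, 219.2] 1021 [ 0.55  -0.358  0.005] 0.031
top tin 0.56 [246.4, 135.8, 267.9, 156.7] 413 [0.691 0.29  0.073] 0.079
top wrench 0.85 [422.2, 126.1, 441.2, 177.1] 365 [ 0.712 -0.288  0.007] 0.012
scene lid_handle 0.77 [376.9, 175.4, 419.3, 211.8] 1348 [0.502 0.338
[... 284 characters left out ...]
67.4, 203.3, 287.4, 238.3] 319 [ 0.516 -0.043  0.063] 0.1
scene index 0.59 [253.5, 204.8, 265.0, 208.5] 63 [ 0.465 -0.087  0.056] 0.061
scene slide_pointer 0.79 [269.4, 207.0, 288.3, 236.0] 315 [ 0.516 -0.043  0.059] 0.099
scene index_mark 0.57 [252.6, 200.5, 265.0, 210.8] 81 [ 0.463 -0.085  0.055] 0.061
scene air_slide 0.74 [268.2, 206.6, 291.1, 237.0] 334 [ 0.515 -0.043  0.062] 0.1
scene box_mouth 0.61 [254.8, 190.8, 352.3, 275.8] 6815 [0.583 0.015 0.015] 0.081
scene tray 0.59 [159.5, 237.3, 197.3, 274.7] 1263 [ 0.546 -0.358  0.003] 0.028
scene tin 0.66 [390.1, 235.6, 418.0, 267.4] 648 [0.712 0.29  0.07 ] 0.076
scene wrench 0.86 [192.2, 274.5, 221.1, 329.0] 379 [ 0.714 -0.287  0.005] 0.009
```

View pics/topc.png

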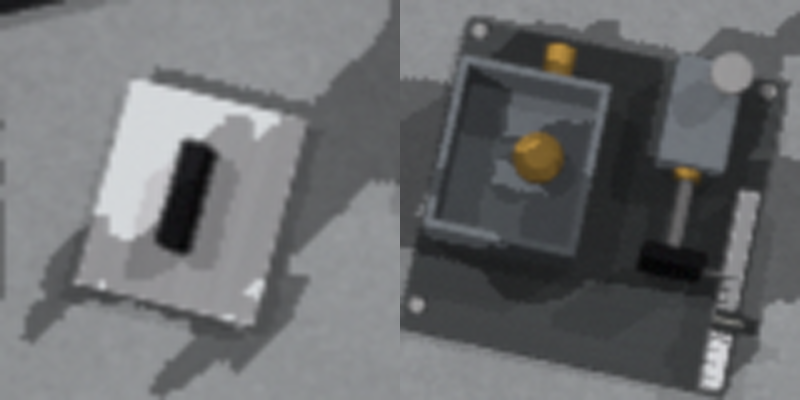

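View pics/scenec.png

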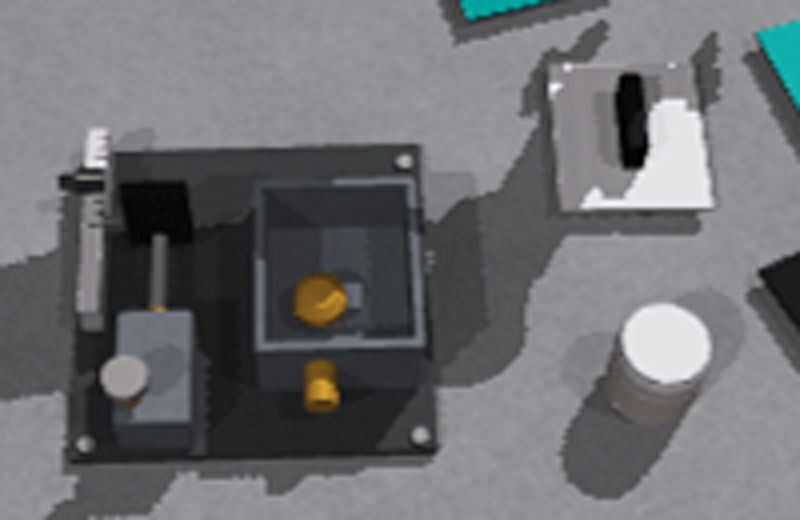

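Run:
```python
from h import *
for n in('top','scene'):
    f=np.load(n+'.npz');W=f['W'];col=f['col'].astype(int);x,y,z=W[...,0],W[...,1],W[...,2]
    def rect(m,l):
        m=m.astype(np.uint8);k,lab,st,cen=cv2.connectedComponentsWithStats(m)
        i=1+np.argmax(st[1:,4]);p=W[lab==i][:,:2].astype(np.float32)
        # image-based area independent: minAreaRect in mm
        (c,s,a)=cv2.minAreaRect(p*1000);print(n,l,len(p),np.round(c,1),np.round(s,1),round(a,1),'mean',p.mean(0).round(4),'z',np.median(z[lab==i]).round(4))
    lid=(abs(x-.5)<.13)&(abs(y-.338)<.1)
    rect(lid&(z>.010)&(z<.026)&(col.min(-1)>110),'plate')
    rect(lid&(z>.045)&(z<.065)&(col.max(-1)<90),'handle')
    bx=(abs(x-.56)<.16)&(abs(y-.03)<.15)
    rect(bx&(z>.072)&(z<.09),'rim')
    rect(bx&(z>.006)&(z<.09),'base')
    rect(bx&(z>.093)&(z<.115),'grip')
    rect(bx&(z>.05)&(z<.07)&(y<-.07),'scale/index')
```

```text
top plate 1354 [493.  344.7] [121.6 139.9] 77.6 mean [0.4921 0.3437] z 0.0183
top handle 126 [491.9 343.7] [20.  67.4] 74.5 mean [0.4913 0.3429] z 0.0538
top rim 359 [587.4  82.1] [120.4 140.9] 78.8 mean [0.588 0.083] z 0.0817
top base 6325 [563.7  17.5] [283.8 281.1] 80.7 mean [0.5569 0.0233] z 0.0157
top grip 83 [651.5 -83.5] [29.5 30.5] 43.5 mean [ 0.6516 -0.0833] z 0.1002
top scale/index 120 [615.7 -77.1] [26.6 68.2] 79.7 mean [ 0.6152 -0.0795] z 0.062
scene plate 1110 [493.6 345.4] [119.1 143. ] 77.9 mean [0.4989 0.3426] z 0.0166
scene handle 113 [495.8 344.1] [19.8 69.7] 77.0 mean [0.4975 0.3432] z 0.052
scene rim 456 [588.7  82.6] [119.9 143.6] 78.7 mean [0.5909 0.0791] z 0.0797
scene base 6442 [562.7  15.5] [282.3 267.8] 79.0 mean [0.58   0.0221] z 0.0151
scene grip 107 [653.8 -82.5] [30.7 32.4] 81.8 mean [ 0.6537 -0.0829] z 0.0968
scene scale/index 71 [662.8 -82.6] [26.3 22.1] 79.8 mean [ 0.6661 -0.0827] z 0.059
```

The loose aluminium lid is the only pale plate with a handle, at top px (238,209) and scene px (398,195). The look-alikes are turquoise at top px (177,212) and (245,274), and black at (202,152). The enlarged crop shows a pale plate with a black rib, measured at 140x120 mm with its top at 18 mm, so it matches the description.

Run:
```python
from h import *
s=env.state();M=R.from_euler('xyz',s['eef_rot']).as_matrix();print(M.round(3))
jaw=M[:,1];a=np.degrees(np.arctan2(jaw[1],jaw[0]));print('jaw yaw',a, 'tgt 77.7', 'q6',s['qpos'][5])
print('d',np.array([.493,.3445])-s['tool_pos'][:2])
from scipy.spatial.transform import Rotation
for yaw in(77.7,-102.3):
    D=R.from_euler('z',yaw-a,degrees=True)
    j=np.array([np.cos(np.radians(yaw)),np.sin(np.radians(yaw)),0]);T=np.stack([[0,0,-1],j,np.cross([0,0,-1],j)],1)
    print(yaw,R.from_matrix(T@M.T).as_rotvec())
```

```text
[[-0.     0.374  0.928]
 [-0.     0.928 -0.374]
 [-1.    -0.    -0.   ]]
jaw yaw 68.06580790009956 tgt 77.7 q6 -0.0696915729445225
d [ 0.25951264 -0.23525809]
77.7 [ 1.21932857e-05 -5.22277505e-06  1.68148373e-01]
-102.3 [-7.78316229e-06 -1.81708614e-05 -2.97344428e+00]
```

>>> servo_tool:
  plan: "0.02 -0.018 0 0 0 0.017 1;0.026 -0.0235 0 0 0 0.017 1;0.026 -0.0235 0 0 0 0.017 1;0.026 -0.0235 0 0 0 0.017 1;0.026 -0.0235 0 0 0 0.017 1;0.026 -0.0235 0 0 0 0.017 1;0.026 -0.0235 0 0 0 0.017 1;0.02 -0.018 0 0 0 0.017 1;0.015 -0.014 0 0 0 0.016 1;0 0 0 0 0 0.016 1"
  squeeze: 50

```text
clock: 2.08
tool_pos: [0.4476, 0.386, 0.2315]
eef_rot: [-0.304, 1.569, -0.522]
wrist_force: [0.2, -0.2, -0.8]
grip_width: 0.0853
```

Run:
```python
from h import *
c=cam('wrist');s=c['s'];M=R.from_euler('xyz',s['eef_rot']).as_matrix();print(s['clock'],s['tool_pos'],M.round(3))
W=cloud(c);np.savez('w1.npz',W=W,col=c['color']);cv2.imwrite('pics/w1.png',c['color'][:,:,::-1])
```

```text
2.0833 [0.44755457 0.38596866 0.23145242] [[ 0.002  0.216  0.976]
 [-0.001  0.976 -0.216]
 [-1.    -0.001  0.002]]
```

View pics/w1.png

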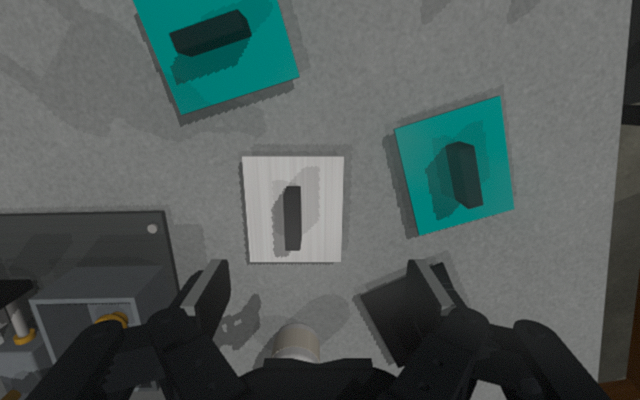

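The wrist view shows the whole white lid, px (243–344, 156–262), with its rib at (292,218).

Run:
```python
from h import *
f=np.load('w1.npz');W=f['W'];col=f['col'].astype(int);x,y,z=W[...,0],W[...,1],W[...,2]
def rect(m,l):
    k,lab,st,cen=cv2.connectedComponentsWithStats(m.astype(np.uint8));i=1+np.argmax(st[1:,4]);p=W[lab==i][:,:2].astype(np.float32)
    c,s,a=cv2.minAreaRect(p*1000);print(l,len(p),np.round(c,1),np.round(s,1),round(a,1),p.mean(0),np.median(z[lab==i]))
lid=(abs(x-.5)<.13)&(abs(y-.338)<.1)
rect(lid&(z>.010)&(z<.024)&(col.min(-1)>80),'plate')
rect(lid&(z>.010)&(z<.07),'all')
rect(lid&(z>.048)&(z<.065),'handle')
s=env.state();print(s['tool_pos'])
```

```text
plate 9145 [491.5 346.3] [120.2 139.6] 77.5 [0.48577935 0.3479295 ] 0.0176444148510001
all 10237 [491.5 346.3] [120.2 139.6] 77.5 [0.48589078 0.34795004] 0.01775531027212851
handle 926 [491.3 346.2] [18.2 69.2] 77.5 [0.48953065 0.34697953] 0.053487432659999334
[0.44594599 0.38740113 0.23135493]
```

>>> servo_tool:
  plan: "0.015 -0.014 0 0 0 0 1;0.015 -0.014 -0.02 0 0 0 1;0.0155 -0.0135 -0.03 0 0 0 1;0 0 -0.03 0 0 0 1;0 0 -0.03 0 0 0 1;0 0 -0.02 0 0 0 1;0 0 -0.01 0 0 0 1;0 0 0 0 0 0 1;0 0 0 0 0 0 1"

```text
clock: 2.88
tool_pos: [0.4896, 0.348, 0.0914]
eef_rot: [3.039, 1.571, 2.825]
wrist_force: [0.5, 0.3, 0.8]
grip_width: 0.0851
```

>>> servo_tool:
  plan: "0.002 -0.0015 -0.02 0 0 0 1;0 0 -0.02 0 0 0 1;0 0 -0.015 0 0 0 1;0 0 -0.008 0 0 0 1;0 0 -0.004 0 0 0 1;0 0 0 0 0 0 1;0 0 0 0 0 0 1"

```text
clock: 3.47
tool_pos: [0.493, 0.3466, 0.0257]
eef_rot: [0.751, 1.568, 0.537]
wrist_force: [0.4, -0.1, 0.3]
grip_width: 0.0853
```

>>> servo_tool:
  plan: "0 0 0 0 0 0 0;0 0 0 0 0 0 0;0 0 0 0 0 0 0;0 0 0 0 0 0 0;0 0 0 0 0 0 0;0 0 0 0 0 0 0;0 0 0 0 0 0 0;0 0 0 0 0 0 0"
  squeeze: 60

```text
clock: 4.13
tool_pos: [0.4923, 0.3459, 0.0246]
eef_rot: [0.664, 1.57, 0.449]
wrist_force: [0.1, -0.7, 1.8]
grip_width: 0.0171
```

Run:
```python
from h import *
s=env.state();M=R.from_euler('xyz',s['eef_rot']).as_matrix();print(s['tool_pos'],M.round(4),s['wrist_force'],s['grip_width'])
```

```text
[0.49233834 0.34592257 0.02462818] [[ 6.000e-04  2.132e-01  9.770e-01]
 [ 3.000e-04  9.770e-01 -2.132e-01]
 [-1.000e+00  4.000e-04  6.000e-04]] [ 0.07338325 -0.66148569  1.83179547] 0.017059496183777924
```

>>> servo_tool:
  plan: "0 0 0.01 0 0 0 0;0 0 0.02 0 0 0 0;0 0 0.03 0 0 0 0;0 0 0.03 0 0 0 0;0 0 0.03 0 0 0 0;0 0 0.02 0 0 0 0;0 0 0.005 0 0 0 0;0 0 0 0 0 0 0"

```text
clock: 4.8
tool_pos: [0.4928, 0.3463, 0.1712]
eef_rot: [0.77, 1.567, 0.556]
wrist_force: [-0.6, -0.2, -3.7]
grip_width: 0.0174
```

>>> servo_tool:
  plan: "0.005 -0.012 0 0 0 0.002 0;0.01 -0.028 0 0 0 0.002 0;0.011 -0.03 0 0 0 0.003 0;0.011 -0.03 0 0 0 0.003 0;0.011 -0.03 0 0 0 0.003 0;0.011 -0.03 0 0 0 0.003 0;0.011 -0.03 0 0 0 0.003 0;0.01 -0.028 0 0 0 0.003 0;0.006 -0.018 0 0 0 0 0;0 0 0 0 0 0 0"

```text
clock: 5.63
tool_pos: [0.5772, 0.1046, 0.1661]
eef_rot: [-2.339, 1.565, -2.536]
wrist_force: [0.3, 1.0, -2.9]
grip_width: 0.0172
```

>>> servo_tool:
  plan: "0 0 0 0 0 0 0;0 0 0 0 0 0 0"

```text
clock: 5.8
tool_pos: [0.5762, 0.1093, 0.167]
eef_rot: [-2.928, 1.566, -3.122]
wrist_force: [-0.0, 0.3, -2.7]
grip_width: 0.0173
```

Run:
```python
from h import *
s=env.state();M=R.from_euler('xyz',s['eef_rot']).as_matrix();print(s['tool_pos'],M.round(4),s['wrist_force'],s['grip_width'])
c=cam('scene');cv2.imwrite('pics/s2.png',cv2.resize(c['color'][100:300,200:450,::-1],None,fx=3,fy=3))
c=cam('wrist');cv2.imwrite('pics/w2.png',c['color'][:,:,::-1]);np.savez('w2.npz',W=cloud(c),col=c['color'])
```

```text
[0.57617336 0.10932793 0.16695601] [[-4.700e-03  1.924e-01  9.813e-01]
 [-1.000e-04  9.813e-01 -1.924e-01]
 [-1.000e+00 -1.000e-03 -4.600e-03]] [-0.02843834  0.3254984  -2.66155581] 0.017295747874180475
```

View pics/s2.png

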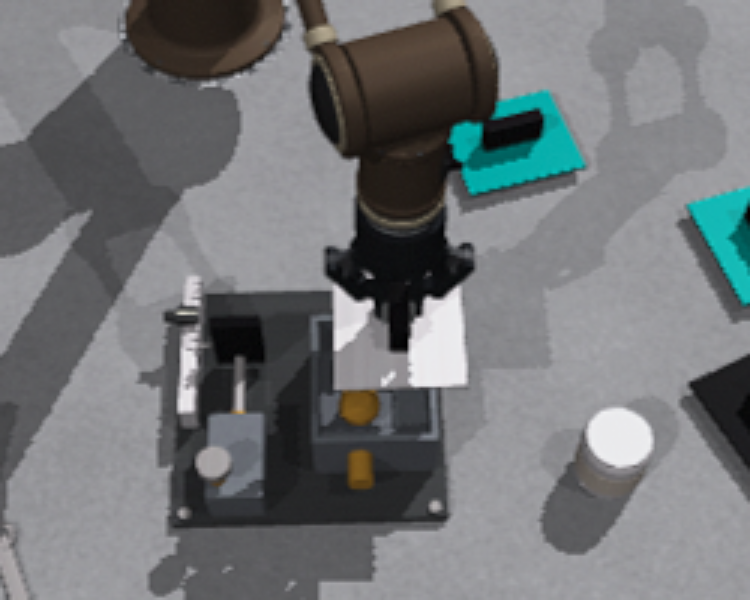

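View pics/w2.png

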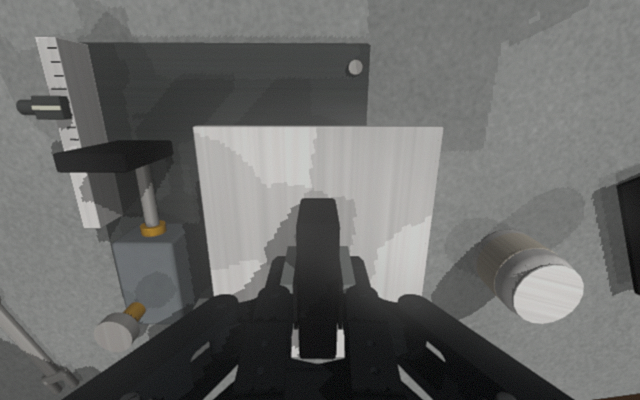

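Run:
```python
from h import *
f=np.load('w2.npz');W=f['W'];col=f['col'].astype(int);x,y,z=W[...,0],W[...,1],W[...,2]
def rect(m,l):
    k,lab,st,cen=cv2.connectedComponentsWithStats(m.astype(np.uint8));i=1+np.argmax(st[1:,4]);p=W[lab==i][:,:2].astype(np.float32)
    c,s,a=cv2.minAreaRect(p*1000);print(l,len(p),np.round(c,1),np.round(s,1),round(a,1),'z',np.median(z[lab==i]),'px',cen[i].round(0))
v,u=np.indices(z.shape)
rect((z>.145)&(z<.17)&(u>185)&(u<450)&(v>120)&(v<215)&(col.min(-1)>90),'lid plate part')
b=(v<240)&(u<200)
rect(b&(z>.094)&(z<.106),'grip top')
rect(b&(z>.0595)&(z<.068)&(u<75)&(v<125),'index')
rect(b&(z>.04)&(z<.058)&(u<105),'scale')
bm=(v<125)&(z>.004)&(z<.02)&(u>90)&(u<370)&(col.max(-1)<90)
rect(bm,'base')
for (uu,vv) in((45,107),(70,107),(58,107),(75,160),(50,60),(85,200)): print(uu,vv,W[vv,uu].round(4),col[vv,uu])
p=W[210,225:420:15];print(p.round(4)[:, :])
cv2.imwrite('pics/w2c.png',cv2.resize(f['col'][80:180,0:200,::-1],None,fx=4,fy=4,interpolation=2))
```

```text
lid plate part 20666 [530.  119.4] [120.6  45.3] 79.0 z 0.16075700996809317 px [318. 168.]
grip top 1548 [506.8 -37.6] [51.  14.2] 78.8 z 0.0993244346426753 px [ 92. 162.]
index 37 [461.5 -81.6] [11.3  3.7] 79.0 z 0.059972378983926544 px [ 48. 107.]
scale 2725 [453.4 -78.8] [18.3 87.3] 79.3 z 0.04729462260371958 px [62. 90.]
base 22084 [468.5  51.5] [249.2  70.4] 78.7 z 0.011698502237298625 px [231.  83.]
45 107 [ 0.4606 -0.0846  0.0591] [181 181 166]
70 107 [ 0.4629 -0.0738  0.0481] [150 148 146]
58 107 [ 0.4626 -0.074   0.0599] [186 184 170]
75 160 [ 0.5029 -0.046   0.1003] [41 42 42]
50 60 [ 0.4275 -0.0727  0.0495] [173 171 168]
85 200 [ 0.5402 -0.0956  0.0482] [129 127 126]
[[0.5403 0.0683 0.1605]
 [0.5412 0.0766 0.1624]
 [0.5434 0.0835 0.1603]
 [0.5448 0.0912 0.1604]
 [0.5461 0.099  0.1611]
 [0.5411 0.109  0.1799]
 [0.5415 0.1159 0.1823]
 [0.543  0.1224 0.1819]
 [0.5524 0.1295 0.1602]
 [0.5534 0.137  0.1615]
 [0.5549 0.1446 0.1614]
 [0.5567 0.1524 0.1606]
 [0.5578 0.1598 0.1617]]
```

View pics/w2c.png

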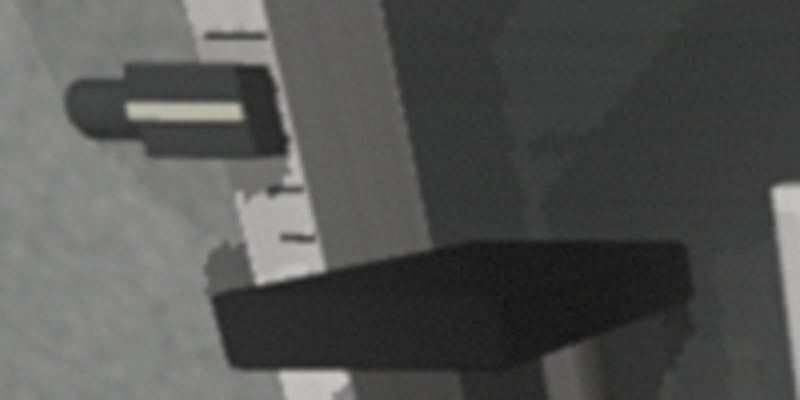

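The close wrist view shows the index line at px (31–61,107) and the slide grip at (92,162), which puts the index setting at about 36.4 mm. The lid hangs level and is centred under the TCP.

>>> servo_tool:
  plan: "0.004 -0.009 0 0 -0.004 0 0;0.004 -0.009 0 0 0 0 0;0.0035 -0.0095 -0.01 0 0 0 0;0 0 -0.015 0 0 0 0;0 0 -0.015 0 0 0 0;0 0 -0.01 0 0 0 0;0 0 0 0 0 0 0;0 0 0 0 0 0 0;0 0 0 0 0 0 0;0 0 0 0 0 0 0"

```text
clock: 6.73
tool_pos: [0.5906, 0.0823, 0.1204]
eef_rot: [0.208, 1.564, 0.015]
wrist_force: [-0.1, -0.2, -4.0]
grip_width: 0.0171
```

Run:
```python
from h import *
s=env.state();M=R.from_euler('xyz',s['eef_rot']).as_matrix();print(s['tool_pos'],M.round(4),s['wrist_force'],s['grip_width'])
c=cam('scene');cv2.imwrite('pics/s3.png',cv2.resize(c['color'][150:300,240:390,::-1],None,fx=4,fy=4))
W=cloud(c);col=c['color'].astype(int)
x,y,z=W[...,0],W[...,1],W[...,2]
m=(z>.095)&(z<.118)&(y>.01)&(y<.16)&(col.min(-1)>80)
p=W[m][:,:2].astype(np.float32);print(cv2.minAreaRect(p*1000),z[m].mean())
m=(z>.072)&(z<.088)&(y>.01)&(y<.16)&(x>.5)
p=W[m][:,:2].astype(np.float32);print(cv2.minAreaRect(p*1000),z[m].mean())
```

```text
[0.59057004 0.08230405 0.12039114] [[ 6.300e-03  1.915e-01  9.815e-01]
 [ 1.000e-04  9.815e-01 -1.915e-01]
 [-1.000e+00  1.300e-03  6.200e-03]] [-0.06732493 -0.190455   -3.95106476] 0.01712603476396561
((605.2254028320312, 80.081787109375), (118.43608093261719, 116.55729675292969), 78.71365356445312) 0.1122092237408685
((654.0509033203125, 69.30939483642578), (119.310302734375, 11.947305679321289), 79.82355499267578) 0.07887298179790973
```

View pics/s3.png

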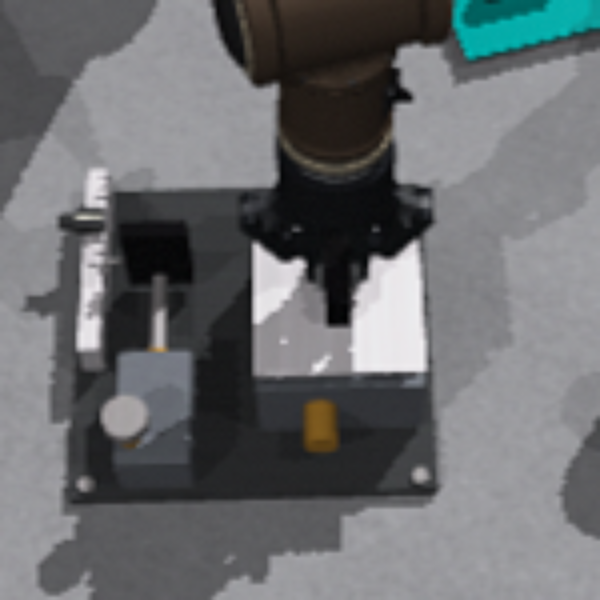

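>>> servo_tool:
  plan: "-0.003 0 0 0 0.005 0 0;0 0 -0.006 0 0 0 0;0 0 -0.006 0 0 0 0;0 0 -0.006 0 0 0 0;0 0 -0.004 0 0 0 0;0 0 -0.003 0 0 0 0;0 0 0 0 0 0 0;0 0 0 0 0 0 0"

```text
clock: 7.45
tool_pos: [0.5863, 0.0823, 0.0946]
eef_rot: [-2.927, 1.569, -3.12]
wrist_force: [-3.0, -0.1, 2.8]
grip_width: 0.017
```

Run:
```python
from h import *
s=env.state();M=R.from_euler('xyz',s['eef_rot']).as_matrix();print(s['tool_pos'],M.round(4),s['wrist_force'],s['ft_torque'],s['grip_width'])
```

```text
[0.5863316  0.08228967 0.09461276] [[-1.600e-03  1.916e-01  9.815e-01]
 [-0.000e+00  9.815e-01 -1.916e-01]
 [-1.000e+00 -3.000e-04 -1.600e-03]] [-3.028182   -0.13572843  2.77891715] [-0.07745646  0.2891532  -0.07323869] 0.0170096442725962
```

>>> servo_tool:
  plan: "0 0 -0.001 0 0 0 0;0 0 0 0 0 0 0;0 0 0 0 0 0 0;0 0 0 0 0 0 0.6;0 0 0 0 0 0 0.8;0 0 0 0 0 0 1;0 0 0 0 0 0 1;0 0 0 0 0 0 1"

```text
clock: 8.12
tool_pos: [0.5866, 0.0823, 0.0931]
eef_rot: [-2.92, 1.57, -3.113]
wrist_force: [-0.2, 0.4, -0.4]
grip_width: 0.0761
```

>>> servo_tool:
  plan: "0 0 0.01 0 0 0 1;0 0 0.02 0 0 0 1;0 0 0.03 0 0 0 1;0 0 0.03 0 0 0 1;0 0 0.03 0 0 0 1;0 0 0.02 0 0 0 1;0 0 0 0 0 0 1;0 0 0 0 0 0 1"

```text
clock: 8.78
tool_pos: [0.5878, 0.0824, 0.2356]
eef_rot: [0.28, 1.567, 0.087]
wrist_force: [-0.5, 0.2, -1.1]
grip_width: 0.0854
```

Run:
```python
from h import *
c=cam('wrist');print(c['s']['tool_pos'],c['s']['grip_width'])
cv2.imwrite('pics/w4.png',c['color'][:,:,::-1]);np.savez('w4.npz',W=cloud(c),col=c['color'])
c=cam('scene');cv2.imwrite('pics/s4.png',cv2.resize(c['color'][150:300,240:390,::-1],None,fx=4,fy=4));W=cloud(c);col=c['color'].astype(int)
x,y,z=W[...,0],W[...,1],W[...,2]
m=(z>.078)&(z<.1)&(y>.01)&(y<.17)&(col.min(-1)>80)&(x>.5)
p=W[m]
print(cv2.minAreaRect(p[:,:2].astype(np.float32)*1000),z[m].mean(),np.linalg.lstsq(np.c_[p[:,:2]-p[:,:2].mean(0),np.ones(len(p))],p[:,2],rcond=None)[0])
```

```text
[0.58775937 0.08235965 0.23564656] 0.08541587362320421
((588.7579345703125, 82.73102569580078), (119.82789611816406, 142.89096069335938), 78.81570434570312) 0.08641140941653362 [ 0.00229291 -0.00030033  0.08641141]
```

View pics/w4.png

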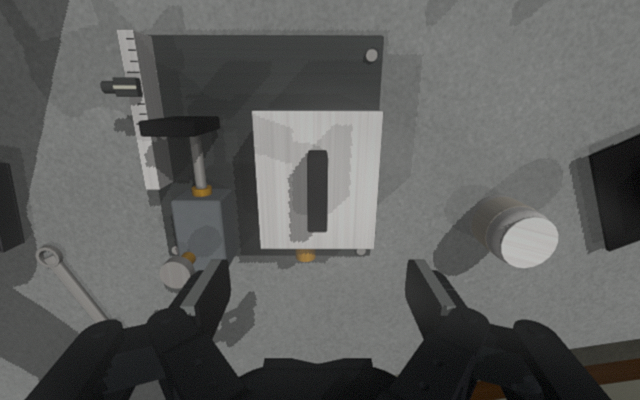

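View pics/s4.png

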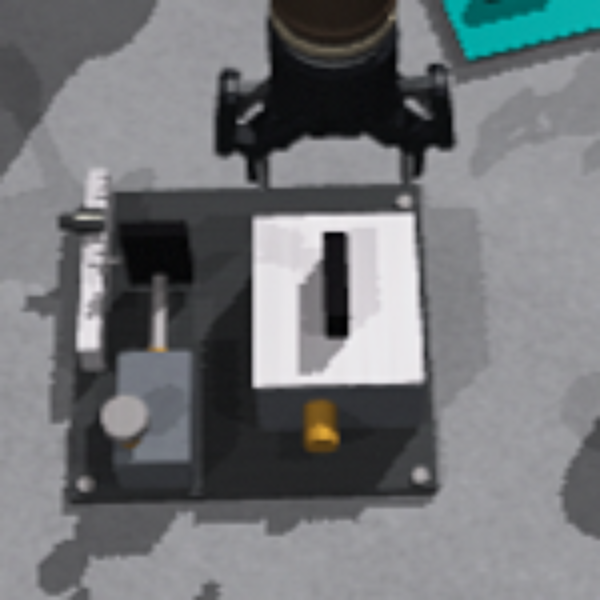

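The lid is flat and level at (588.8,82.7), which matches the rim I measured earlier, and the scene view shows no gap at the rim. Next I re-measure the slide.

Run:
```python
from h import *
f=np.load('w4.npz');W=f['W'];col=f['col'].astype(int);x,y,z=W[...,0],W[...,1],W[...,2]
v,u=np.indices(z.shape)
def rect(m,l):
    k,lab,st,cen=cv2.connectedComponentsWithStats(m.astype(np.uint8));i=1+np.argmax(st[1:,4]);p=W[lab==i][:,:2].astype(np.float32)
    c,s,a=cv2.minAreaRect(p*1000);print(l,len(p),np.round(c,1),np.round(s,1),round(a,1),'z',np.median(z[lab==i]),'px',cen[i].round(0));return np.array(c)
b=(v<240)&(u<230)
g=rect(b&(z>.094)&(z<.106),'grip top')
rect((z>.078)&(z<.1)&(u>240)&(u<390)&(v<260)&(col.min(-1)>80),'lid')
m=(u>108)&(u<133)&(v>78)&(v<95)&(col.min(-1)>120)
ys,xs=np.nonzero(m);print(list(zip(xs,ys))[:40]);p=W[m];print(np.median(p,0))
i=np.median(p,0)[:2]*1000;e=np.array([np.cos(.195),-np.sin(.195)]);print('x from grip',(i-g)@e)
s=env.state();print(s['qpos'].round(2),s['tool_pos'])
```

```text
grip top 915 [506.7 -37.4] [50.5 13.2] 78.9 z 0.09946235407798942 px [168. 128.]
lid 15142 [586.5  83.2] [121.  139.8] 78.7 z 0.08773721569737372 px [317. 176.]
[(np.int64(113), np.int64(86)), (np.int64(114), np.int64(86)), (np.int64(115), np.int64(86)), (np.int64(116), np.int64(86)), (np.int64(117), np.int64(86)), (np.int64(118), np.int64(86)), (np.int64(119), np.int64(86)), (np.int64(120), np.int64(86)), (np.int64(121), np.int64(86)), (np.int64(122), np.int64(86)), (np.int64(123), np.int64(86)), (np.int64(124), np.int64(86)), (np.int64(125), np.int64(86)), (np.int64(126), np.int64(86)), (np.int64(127), np.int64(86)), (np.int64(128), np.int64(86)), (np.int64(129), np.int64(86)), (np.int64(130), np.int64(86)), (np.int64(131), np.int64(86)), (np.int64(132), np.int64(86)), (np.int64(113), np.int64(87)), (np.int64(114), np.int64(87)), (np.int64(115), np.int64(87)), (np.int64(116), np.int64(87)), (np.int64(117), np.int64(87)), (np.int64(118), np.int64(87)), (np.int64(119), np.int64(87)), (np.int64(120), np.int64(87)), (np.int64(121), np.int64(87)), (np.int64(122), np.int64(87)), (np.int64(123), np.int64(87)), (np.int64(124), np.int64(87)), (np.int64(125), np.int64(87)), (np.int64(126), np.int64(87)), (np.int64(127), np.int64(87)), (np.int64(128), np.int64(87)), (np.int64(129), np.int64(87)), (np.int64(130), np.int64(87)), (np.int64(131), np.int64(87)), (np.int64(132), np.int64(87))]
[ 0.46080797 -0.08518486  0.05948598]
x from grip -35.811468721270174
[ 0.07  0.24  1.71  0.    1.19 -1.31] [0.58553091 0.0821748  0.23223495]
```

>>> servo_tool:
  plan: "-0.006 -0.0092 0 0 0 -0.12 1;-0.006 -0.0092 0 0 0 -0.12 1;-0.006 -0.0092 0 0 0 -0.12 1;-0.006 -0.0092 0 0 0 -0.12 1;-0.006 -0.0092 0 0 0 -0.12 1;-0.006 -0.0092 0 0 0 -0.12 1;-0.006 -0.0092 0 0 0 -0.12 1;-0.006 -0.0092 0 0 0 -0.12 1;-0.006 -0.0092 0 0 0 -0.12 1;-0.006 -0.0092 0 0 0 -0.12 1"

```text
clock: 9.72
tool_pos: [0.5245, -0.01, 0.2308]
eef_rot: [-2.008, 1.566, 2.877]
wrist_force: [0.4, 0.6, -1.2]
grip_width: 0.0853
```

>>> servo_tool:
  plan: "-0.006 -0.0092 0 0 0 -0.12 1;-0.006 -0.0092 0 0 0 -0.12 1;-0.006 -0.0092 0 0 0 -0.12 1;0 0 0 0 0 -0.01 1;0 0 0 0 0 0 1;0 0 0 0 0 0 1"

```text
clock: 10.22
tool_pos: [0.5081, -0.037, 0.2322]
eef_rot: [-2.144, 1.568, 2.379]
wrist_force: [1.1, 0.1, 0.6]
grip_width: 0.0851
```

Run:
```python
from h import *
s=env.state();M=R.from_euler('xyz',s['eef_rot']).as_matrix();print(s['tool_pos'],M.round(4),s['qpos'].round(2),np.degrees(np.arctan2(M[1,1],M[0,1])))
```

```text
[ 0.50807674 -0.03695287  0.23218683] [[-0.0018  0.9821 -0.1886]
 [ 0.0017 -0.1886 -0.9821]
 [-1.     -0.0021 -0.0013]] [-0.16  0.08  1.9   0.    1.16  0.03] -10.871547519306196
```

>>> servo_tool:
  plan: "-0.0013 -0.0005 -0.02 0 0 0 1;0 0 -0.03 0 0 0 1;0 0 -0.03 0 0 0 1;0 0 -0.03 0 0 0 1;0 0 -0.02 0 0 0 1;0 0 -0.015 0 0 0 1;0 0 -0.01 0 0 0 1;0 0 0 0 0 0 1;0 0 0 0 0 0 1"

```text
clock: 10.97
tool_pos: [0.5072, -0.0375, 0.078]
eef_rot: [-2.349, 1.569, 2.173]
wrist_force: [0.2, 0.3, 0.1]
grip_width: 0.0855
```

Run:
```python
from h import *
c=cam('wrist');print(c['s']['tool_pos'],c['s']['wrist_force']);cv2.imwrite('pics/w5.png',c['color'][:,:,::-1])
```

```text
[ 0.50722943 -0.03746098  0.07798339] [0.1703225  0.27555075 0.06345038]
```

View pics/w5.png

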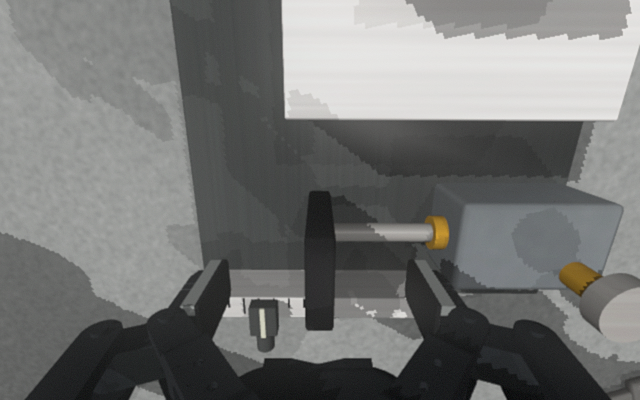

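>>> servo_tool:
  plan: "0 0 -0.008 0 0 0 1;0 0 -0.007 0 0 0 1;0 0 0 0 0 0 1;0 0 0 0 0 0 0;0 0 0 0 0 0 0;0 0 0 0 0 0 0;0 0 0 0 0 0 0;0 0 0 0 0 0 0;0 0 0 0 0 0 0;0 0 0 0 0 0 0"
  squeeze: 60

```text
clock: 11.85
tool_pos: [0.5081, -0.038, 0.0636]
eef_rot: [2.144, 1.569, 0.38]
wrist_force: [2.0, -1.3, -0.5]
grip_width: 0.0131
```

Run:
```python
from h import *
c=cam('wrist');print(c['s']['tool_pos'],c['s']['wrist_force'],c['s']['grip_width']);cv2.imwrite('pics/w6.png',c['color'][:,:,::-1])
```

```text
[ 0.50805318 -0.0380093   0.06362274] [ 1.96212616 -1.32734737 -0.4915183 ] 0.013131832780001846
```

View pics/w6.png

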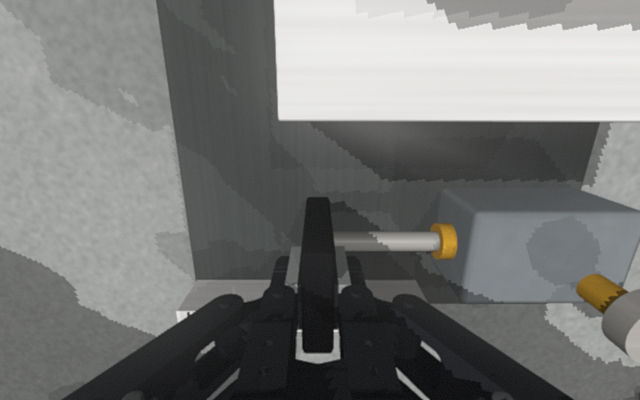

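>>> servo_tool:
  plan: "-0.003 0.0006 0 0 0 0 0;-0.0045 0.0009 0 0 0 0 0;-0.0045 0.0009 0 0 0 0 0;-0.0045 0.0009 0 0 0 0 0;-0.0045 0.0009 0 0 0 0 0;-0.0045 0.0009 0 0 0 0 0;-0.0045 0.0009 0 0 0 0 0;-0.0043 0.0008 0 0 0 0 0;0 0 0 0 0 0 0;0 0 0 0 0 0 0"
  squeeze: 80

```text
clock: 12.73
tool_pos: [0.4755, -0.0316, 0.0637]
eef_rot: [1.768, 1.564, 0.004]
wrist_force: [8.5, -1.6, -6.2]
grip_width: 0.0127
```

Run:
```python
from h import *
for n in('scene','top','wrist'):
    c=cam(n);W=cloud(c);np.savez(f'{n}7.npz',W=W,col=c['color']);s=c['s']
    if n=='scene':
        im=c['color'][165:255,240:330];v,u=np.indices(c['z_map'].shape)
        z=W[...,2]
        col=c['color'].astype(int)
        m=(z>.093)&(z<.106)&(abs(W[...,0]-.475)<.08)&(W[...,1]<0)&(W[...,1]>-.08)&(col.max(-1)<60)
        print(cv2.minAreaRect(W[m][:,:2].astype(np.float32)*1000),m.sum())
    elif n=='top': im=c['color'][170:250,320:400]
    else: im=c['color']
    cv2.imwrite(f'pics/{n}7.png',cv2.resize(im[:,:,::-1],(560,560 if n!='wrist' else 350),interpolation=2))
print(s['tool_pos'],s['wrist_force'],s['grip_width'])
```

```text
((477.2272033691406, -31.648006439208984), (48.1427116394043, 13.595466613769531), 77.64508819580078) 24
[ 0.47563339 -0.03157704  0.06369365] [ 8.13254296 -1.80918632 -6.37185031] 0.013480399732583862
```

View pics/scene7.png

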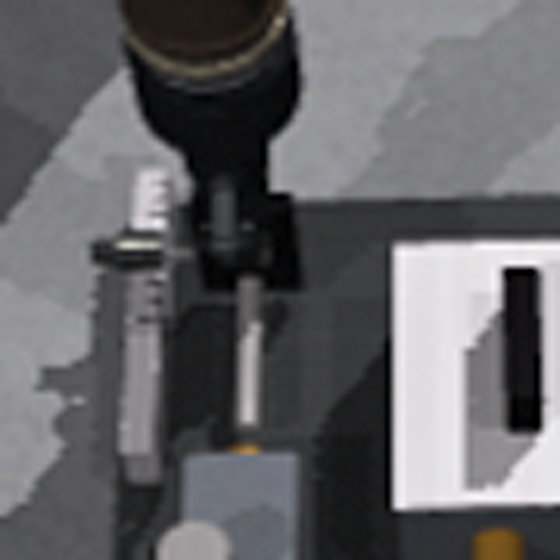

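View pics/top7.png

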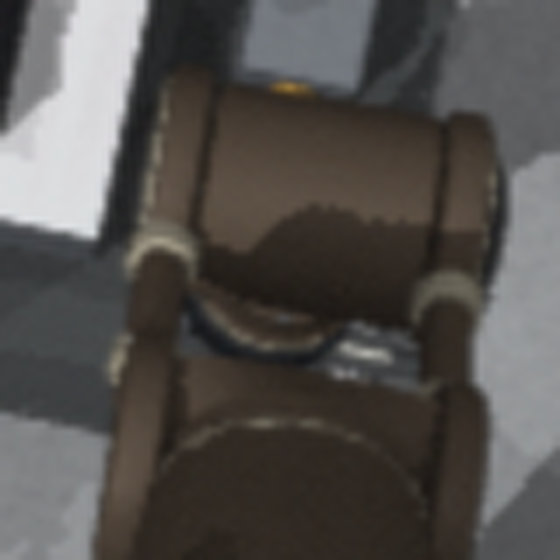

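View pics/wrist7.png

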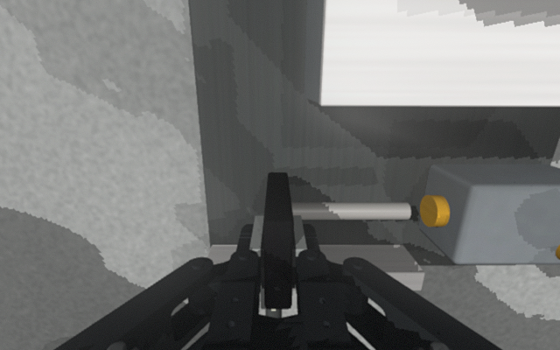

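Run:
```python
from h import *
e=np.array([np.cos(.195),-np.sin(.195)])
f=np.load('wrist7.npz');W=f['W'];col=f['col'].astype(int);x,y,z=W[...,0],W[...,1],W[...,2];v,u=np.indices(z.shape)
m=(z>.094)&(z<.106)&(u>290)&(u<340)&(v>195)&(v<345)&(col.max(-1)<70)
p=W[m][:,:2]*1000;c=cv2.minAreaRect(p.astype(np.float32));print(c,m.sum())
g=np.array([506.7,-37.4]);i=np.array([461.1,-84.8])
print('index',(i-g)@e,'grip',(np.array(c[0])-g)@e, 'edges proj',np.percentile((p-g)@e,[1,50,99]))
# scene picture: project pointer tip candidates vs index line
c=cam('scene');Rm,t,K=c['rvec'],c['tvec'],c['K']
pr=lambda P:cv2.projectPoints(np.array(P,float).reshape(-1,1,3),np.array(Rm),np.array(t),K,None)[0].reshape(-1,2)
im=cv2.resize(c['color'][180:225,245:300,::-1],None,fx=14,fy=14,interpolation=1);cv2.imwrite('pics/s8.png',im)
ey=np.array([.1925,.981])
for d in(30,33,36,39):
    tip=g-d*e-43*ey; base=g-d*e-25*ey
    q=pr([[*tip/1000,.053],[*base/1000,.053]]);print(d,((q-[245,180])*14).round(0).tolist())
q=pr([[*(i-8*0*ey)/1000,.0595]]);print('line',((q-[245,180])*14).round(0))
```

```text
((474.3077697753906, -29.175735473632812), (46.1307373046875, 18.68547248840332), 81.48699951171875) 3693
index -35.55123997424189 grip -33.37190921325493 edges proj [-41.09790902 -33.09194123 -24.81409313]
30 [[286.0, 361.0], [368.0, 359.0]]
33 [[287.0, 349.0], [368.0, 347.0]]
36 [[287.0, 338.0], [369.0, 336.0]]
39 [[288.0, 326.0], [369.0, 324.0]]
line [[227. 326.]]
```

View pics/s8.png

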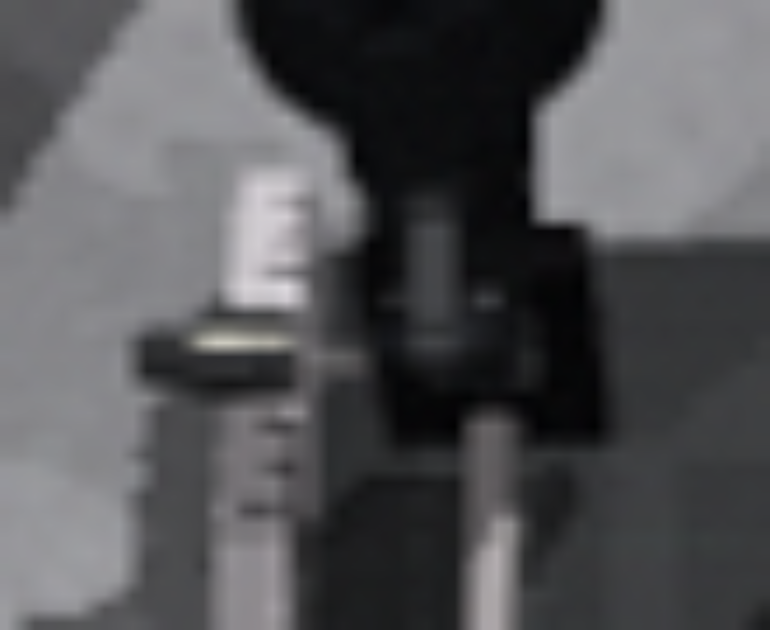

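>>> servo_tool:
  plan: "-0.002 0.0004 0 0 0 0 0;0 0 0 0 0 0 0;0 0 0 0 0 0 0;0 0 0 0 0 0 0;0 0 0 0 0 0 0;0 0 0 0 0 0 0"

```text
clock: 13.43
tool_pos: [0.4739, -0.0312, 0.0637]
eef_rot: [1.757, 1.564, -0.007]
wrist_force: [9.1, -1.8, -7.3]
grip_width: 0.0127
```

Run:
```python
from h import *
e=np.array([np.cos(.195),-np.sin(.195)]);g=np.array([506.7,-37.4])
c=cam('wrist');W=cloud(c);col=c['color'].astype(int);z=W[...,2];v,u=np.indices(z.shape)
m=(z>.094)&(z<.106)&(u>290)&(u<340)&(v>195)&(v<345)&(col.max(-1)<70)
p=W[m][:,:2]*1000;print('grip',np.percentile((p-g)@e,[1,50,99]),c['s']['tool_pos'],c['s']['wrist_force'],c['s']['grip_width'],c['s']['clock'])
m=(z>.083)&(z<.093)&(u>320)&(v<125)&(col.min(-1)>80);p=W[m];print('lid z',p[:,2].mean(),np.percentile((p[:,:2]*1000-g)@e,1))
c=cam('scene');cv2.imwrite('pics/s9.png',cv2.resize(c['color'][180:225,245:300,::-1],None,fx=14,fy=14,interpolation=1))
W=cloud(c);col=c['color'].astype(int)
m=(W[...,2]>.078)&(W[...,2]<.1)&(W[...,1]>.01)&(W[...,1]<.17)&(col.min(-1)>80)&(W[...,0]>.5);p=W[m]
print(cv2.minAreaRect(p[:,:2].astype(np.float32)*1000),p[:,2].mean())
```

```text
grip [-42.88697725 -34.56607098 -26.6023702 ] [ 0.47388859 -0.03124484  0.0637188 ] [ 9.05693593 -1.82589437 -7.27453684] 0.012699874051250521 13.4333
lid z 0.08774327324637642 -14.557530074341225
((587.8119506835938, 82.89297485351562), (119.68031311035156, 145.0013427734375), 78.80262756347656) 0.08626437060214644
```

View pics/s9.png

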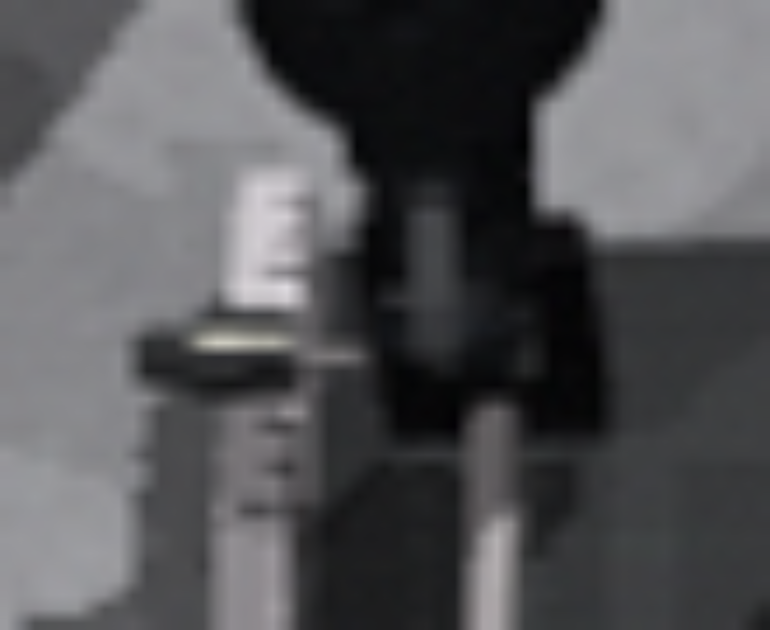

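>>> servo_tool:
  plan: "-0.0012 0.0002 0 0 0 0 0;0 0 0 0 0 0 0;0 0 0 0 0 0 0;0 0 0 0 0 0 0;0 0 0 0 0 0 0;0 0 0 0 0 0 0;0 0 0 0 0 0 0;0 0 0 0 0 0 0"

```text
clock: 14.2
tool_pos: [0.4727, -0.031, 0.0637]
eef_rot: [1.759, 1.564, -0.004]
wrist_force: [8.9, -1.0, -6.8]
grip_width: 0.0131
```

Run:
```python
from h import *
e=np.array([np.cos(.195),-np.sin(.195)]);g=np.array([506.7,-37.4])
c=cam('wrist');W=cloud(c);col=c['color'].astype(int);z=W[...,2];v,u=np.indices(z.shape)
m=(z>.094)&(z<.106)&(u>290)&(u<340)&(v>195)&(v<345)&(col.max(-1)<70)
p=W[m][:,:2]*1000;print('grip',np.percentile((p-g)@e,[1,50,99]))
s=env.state();print(s['tool_pos'],s['wrist_force'],s['grip_width'],s['clock'])
print(env.hand_in())
```

```text
grip [-44.07332168 -35.75067869 -27.82314102]
[ 0.47273514 -0.03100127  0.06369024] [ 8.12930822 -2.32545488 -6.78118353] 0.013080501927570787 14.25
the job is handed in; nothing more can be done
None
```

I put the aluminium lid on the box and let go of it. I then pulled the air slide to the index mark and handed the job in at 14.25 s with the gripper still holding it. No verdict came back.

- **Lid:** It lies level on the rim, with its plate top at about 88 mm. Its centre is within about 2 mm of the box centre and the turn matches to within about 0.2°. It was unchanged when I checked it again with the slide held nearly at the mark, about 1 mm short of its final place.
- **Slide:** In the last wrist view the grip had been pulled about 35.8 mm. My index readings ranged from 35.6 to 36.4 mm, so it should be within about 1 mm of the mark.
- **Hold:** The wrist force along the pull was about 8 to 9 N, so the gripper is carrying the spring.
- **Index and other things:** The index had not moved in the last scene picture, taken just before the final 1.2 mm of pull. I did not re-measure the tray, tin and wrench at the end, but the arm never went near them.
- **Unexplained reading:** A downward force of about 7 N showed at the wrist while holding the slide. I took it as strain from the grip and left it.

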